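Set a sandwich press's height lever by clicks and hold it

ROBOT

A 7-joint arm with a two-finger parallel gripper is mounted at the origin on a cart in front of the work surface, level with it; the furniture and walls round the work are solid. World frame = base frame: x ahead of the robot, y to its left, z up, the work surface at z = 0. Lengths are in m, angles in rad, forces in N, time in s.
With the tool pointing down it reaches from about 0.4 to 0.9 m from the base axis. Payload 5.5 kg.
Tool frame: the origin (TCP) lies on the mounting face of the last link; the fingertips stand 173 mm ahead of it and the grasp point (between the pads) lies 155 mm ahead of it; z points along the fingers, y is the line along which they close (so a half turn about z gives the same grasp; the last joint's range is limited). The gripper opens to 85 mm and grips with 20 to 120 N. Pads are 22 mm wide; open, the fingers measure 114 mm over their backs; the gripper's body (76 mm by 85 mm) begins 54 mm behind the grasp point. The pads swing forward as they close: fully open they stand 13 mm farther back than shut.
Start: joints at [-0.928, 0.501, -0.427, 1.55, 0.221, 1.138, -0.21], TCP at [0.241, 0.604, 0.405] pointing down, gripper open.
Joint ranges: [-2.88, 2.88], [-0.31, 2.03], [-1.54, 1.56], [0.2, 2.42], [-1.41, 4.55], [0.19, 2.02], [-2.57, 2.57]. Speed limits (rad/s): [2.57, 2.57, 3.14, 3.14, 3.14, 3.14, 3.14].

INTERFACE

Orientations are given as a unit quaternion [x, y, z, w].
In Python, from plant import state, grab_frame, finish_job gives the robot as it stands.
- The arm moves only by the shell command python3 -m inch 'ROWS' [FORCE]. ROWS is a JSON object of lists of equal length, an entry for each row: "fingers": the opening, from -1 (shut) to 1 (fully open); "linear": the shift along the tool's x, y, z normalised to -1 to 1, where 1 is 600 mm, a list of three; "twist": the turn, a rotation vector about the tool's x, y, z normalised to -1 to 1, where 1 is 180 degrees, a list of three. In form: {"fingers": [fingers, ...], "linear": [[x, y, z], ...], "twist": [[ax, ay, az], ...]}. A call has 1 to 12 rows; each row shifts and turns the commanded pose from where the row before left it, along the tool's axes as they then stand; what a row does not reach is not made up. A row lasts 1/10 s, in which the tool goes at most 50 mm and 8.59 degrees, less where a joint would pass 70% of its speed; a pose out of reach is approached as far as the arm can. A call with a number of a shift or a turn outside -1 to 1 is refused whole. A call with a gripper value outside its range is refused whole. The fingers move at their own pace and stop on an object; FORCE is the grip in N (left out, the last holds). Time passes only in rows, so rows that do not move let the fingers close. It gives the time, the measured TCP pose, the force, the opening and the grip force at its end, in the units of the state.
- state(): the state, without advancing time (a new reading comes with each control period).
- grab_frame(name): name is "scene" or "top"; returns a dict with "img" (384x512x3 uint8, red, green, blue), "fx", "fy", "cx", "cy" (pixels), "extrinsics" (4x4, takes a point from world to camera coordinates). Camera axes: x right, y down, z forward; pixel columns grow to the right and rows downward; lengths in m; the calibration is good to about 2 mm. A picture is of the moment at which its call begins. There is no depth.
- finish_job(): hands the job in; it is judged then, once.
The state is a dict: "time": time; "qpos": joint angles; "qd": joint speeds; "effort": joint torques, N m; "eef_pos": TCP position; "eef_rot": TCP orientation; "force": force on the tool from outside, world axes, zero at the start; "wrist_torque": the same for the moment, N m; "gripper_width": finger opening in m; "grip_force": force on a finger pad.
Only numpy, scipy, OpenCV 4.12 (cv2) and the standard library are available. Lean on these libraries where they do the work, as an engineer would, in place of code of your own. Each camera call takes 0.05 s, during which the arm holds its last target. There are 200 camera calls.

TASK

Raise the lid of the sandwich press, which has a knob at its front, to half open, about 45 degrees, and let go of it; the stiff hinge keeps it there. Then pull the red-topped ratchet lever at the press's left side towards you by exactly three clicks, never a fourth, as the ratchet does not go back. Finish while still holding the lever there, so that I can tighten its lock screw, and leave the loose things on the worktop where they are.

Things in the scene. Friction and masses are not known exactly. Their poses are not given: they have to be found in the camera images.
- press: the sandwich press: black and steel, base 200 (x) x 210 (y) mm, lid top 76 mm above the worktop when shut; it is fixed to the worktop. Origin: middle of its underside, on the worktop. Its -x is the front (towards the robot, turned by up to 0.25 rad), +y its left side, where a round black pod (104 mm across, 44 mm high) carries the lever
- lid (a joint): the lid's opening angle, rad: 0 shut, 0.785 is 45 degrees, 1.6 fully open; starts shut or ajar (up to 0.15). Lid 196x180x30 mm, 0.45 kg. Its hinge is stiff: it stays at any angle when let go and needs about 4 to 7 N upwards at the knob
- lid_grip (a point): centre of the lid's front knob: a black cylinder 24 mm in diameter and 26 mm long that lies along the press's y axis, on a thin round stem (10 mm) 55 mm in front of the lid's front edge; 61 mm above the worktop when the lid is shut. Pinched across its two flat ends (along y) it can turn between the fingers as the lid rises. It travels on a circle of 249 mm about the hinge line, up and away from the robot
- lid_hinge (a point): middle of the lid's hinge line, which is parallel to the press's y axis: 99 mm behind the press's origin (+x), 58 mm above the worktop. Fixed to the press
- lever (a joint): the lever's angle, rad: 0 at its start (at its stop), growing counter-clockwise seen from above, so that the post comes towards the robot. Notches 0.2 rad (16 mm at the post) apart: third at 0.6, six in all. From a notch the post resists with 3 to 5 N, less past mid-step, then snaps ahead by itself into the next (the force reverses): the click. It cannot go back from a notch; let go, it stays
- lever_grip (a point): point on the axis of the lever's upright red post, 90 mm above the worktop (post 16 mm in diameter, from 58 to 108 mm above the worktop, standing on the end of a flat steel arm whose top is 59 mm above the worktop; a good place to pinch). It travels on a level circle of 80 mm about lever_pivot
- lever_pivot (a point): point on the lever's vertical axis, 90 mm above the worktop: 20 mm in front (-x) and 150 mm left (+y) of the press's origin. At lever angle 0 the arm points from here at 1.5 rad from the press's +x towards its +y. Fixed to the press
- lemon: yellow lemon, loose, 78x55x56 mm, lying on the worktop left of the press; leave alone. Origin: centre of its underside
- salt_shaker: glass salt shaker with grey cap, loose, 44 mm across, 90 tall, right of the press; leave alone. Origin: centre of its underside
- tumbler: straight tumbler with a blue wave pattern, loose, 81 mm across, 82 tall, in front of the espresso machine; leave alone. Origin: centre of its underside
- honey: honey jar with a grey lid, loose, 71 mm across, 110 tall, far right on the worktop; leave alone. Origin: centre of its underside
- plate: small cream plate, loose, 114 mm across, 14 tall, on the worktop to the right of the robot; leave alone. Origin: centre of its underside

How it is judged:
By the outcome, as a careful person would: the job done as asked, in the order asked, and still so for the second after the job is handed in, while the arm keeps its last pose, push and grip.
It also fails if it takes over 64 s, if anything falls off the work surface, if the arm or the gripper's body presses on something with over 40 N, if the wrist force passes 120 N, or if a joint passes its speed limit or range.

## Working session

There is one attempt and no reset: what is moved stays moved. The work goes in short steps, Python scripts to look and compute and a shell command to move; the robot and the scene stay as the last step left them, time stands still between calls to the robot, and variables do not carry over. Pictures are saved under pics/ and viewed, at most 10 in all, crops included, and the job is handed in when it is done.

```bash
mkdir -p pics; ls; python3 - <<'E'
from plant import *
import cv2,numpy as np
s=state();print({k:np.round(v,3).tolist() for k,v in s.items()})
for n in("scene","top"):
    f=grab_frame(n);cv2.imwrite(f"pics/{n}0.png",cv2.resize(f["img"][:,:,::-1],(800,600),interpolation=cv2.INTER_CUBIC))
    print(n,f["fx"],f["fy"],f["cx"],f["cy"],np.round(f["extrinsics"],4).tolist())
E
```

```text
pics
{'time': 0.0, 'qpos': [-0.928, 0.502, -0.427, 1.551, 0.221, 1.138, -0.21], 'qd': [-0.001, 0.001, -0.0, 0.0, 0.002, -0.0, 0.0], 'effort': [0.0, -56.953, -5.816, -28.094, 0.011, 0.012, 0.0], 'eef_pos': [0.241, 0.603, 0.404], 'eef_rot': [0.189, 0.982, -0.001, -0.0], 'force': [0.728, -0.316, -0.131], 'wrist_torque': [0.03, 0.027, -0.03], 'grip_force': 0.0, 'gripper_width': 0.085}
scene 404.76521768841803 404.76521768841803 258.34978180279495 195.58516352641118 [[0.4946, -0.8689, 0.0171, -0.4144], [-0.5704, -0.3394, -0.7479, 0.3086], [0.6557, 0.3602, -0.6635, 0.9618], [0.0, 0.0, 0.0, 1.0]]
top 388.6006212239441 388.6006212239441 256.29887041822394 193.31115103460968 [[-0.0074, -1.0, -0.0032, -0.1669], [-0.9902, 0.0078, -0.1395, 0.5103], [0.1395, 0.0022, -0.9902, 1.4233], [0.0, 0.0, 0.0, 1.0]]
```

View pics/scene0.png

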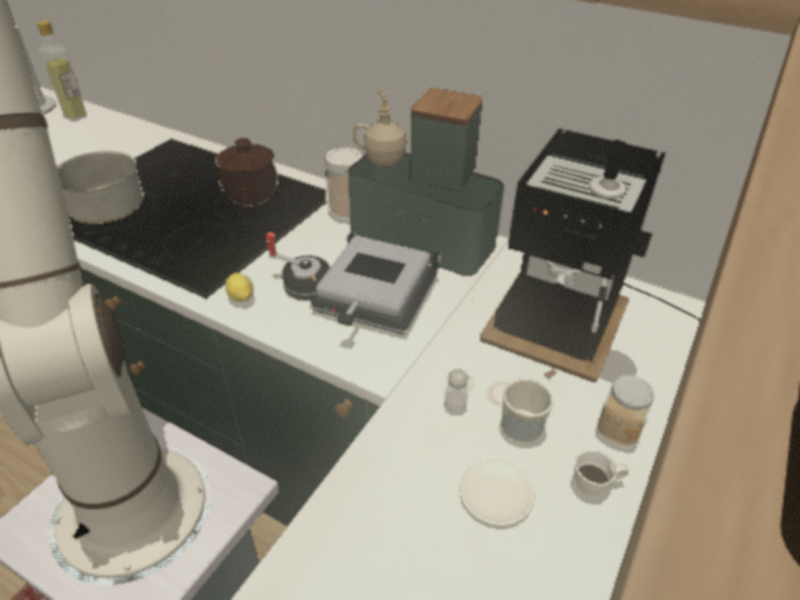

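View pics/top0.png

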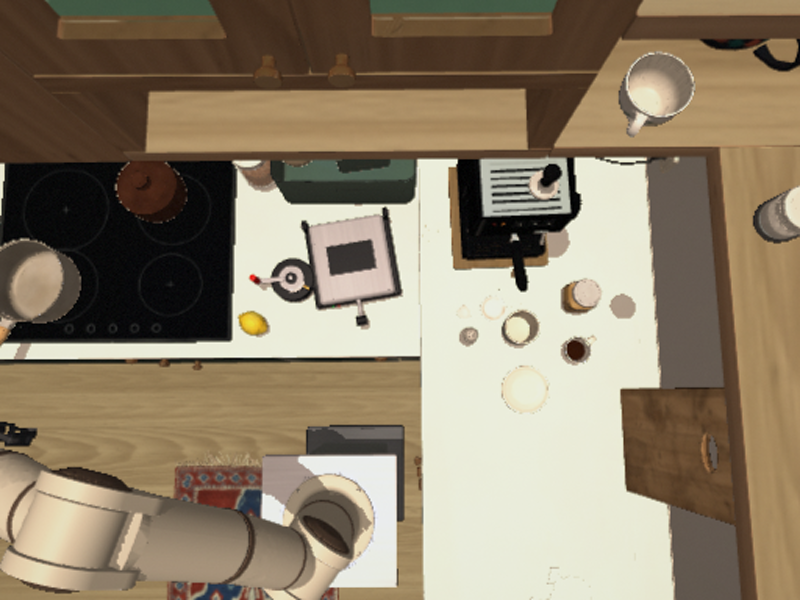

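The scene picture shows the press at about (375,280), its knob at (347,315), the red post at (271,244) and the lemon at (239,288). The top picture shows the press at (352,258), the knob at (362,321), the post at (255,279) and the lemon at (254,323). I'll enlarge both for accurate pixels.

```bash
python3 - <<'E'
from plant import *
import cv2,numpy as np
t=grab_frame("top")["img"];s=grab_frame("scene")["img"]
a=cv2.resize(t[125:225,150:270],(720,600),interpolation=cv2.INTER_CUBIC)
b=cv2.resize(s[140:240,140:290],(750,500),interpolation=cv2.INTER_CUBIC)
cv2.imwrite("pics/t1.png",a[:,:,::-1]);cv2.imwrite("pics/s1.png",b[:,:,::-1])
E
```

```text
(no output)
```

View pics/t1.png

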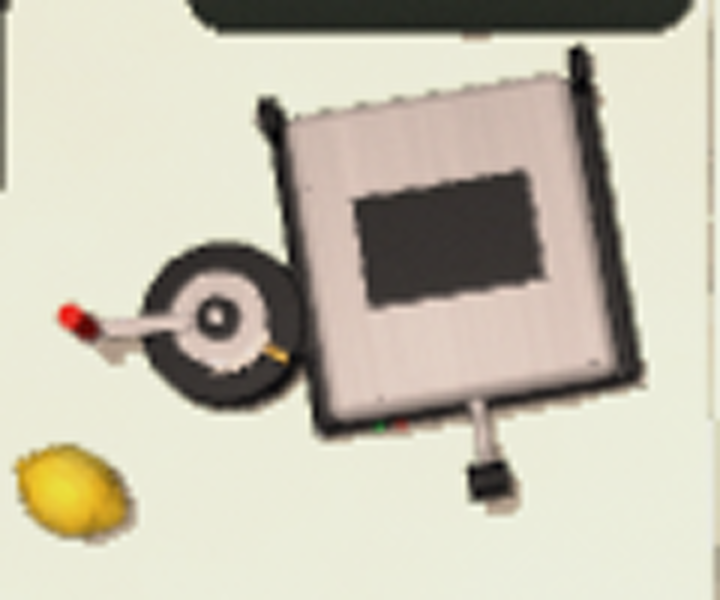

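View pics/s1.png

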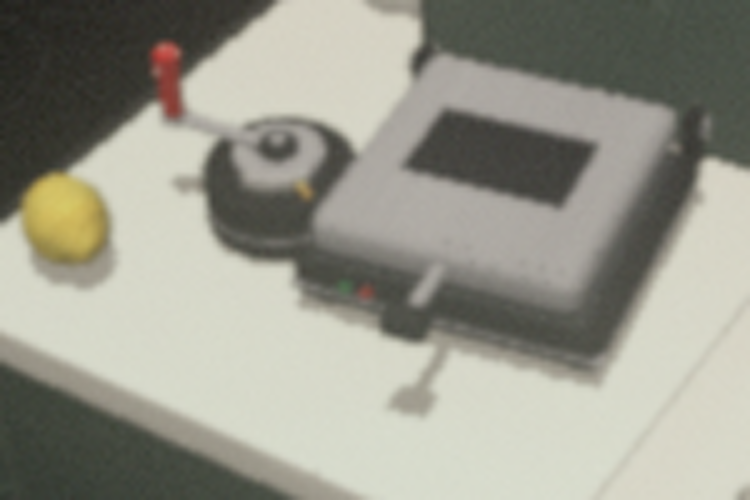

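The top crop shows the knob at (490,480), the post's top at (71,319) and foot at (90,328), the pod centred at (222,326), and the lemon at (72,490). The scene crop shows the knob at (407,320), the post from (165,50) to (172,115), and the base's front corners at (300,300) and (600,378). I'll fit the pose to these points.

```bash
cat > h.py <<'E'
import numpy as np
from scipy.optimize import least_squares
K={"top":(388.6006,388.6006,256.2989,193.3112,np.array([[-0.0074,-1.0,-0.0032,-0.1669],[-0.9902,0.0078,-0.1395,0.5103],[0.1395,0.0022,-0.9902,1.4233]])),
"scene":(404.7652,404.7652,258.3498,195.5852,np.array([[0.4946,-0.8689,0.0171,-0.4144],[-0.5704,-0.3394,-0.7479,0.3086],[0.6557,0.3602,-0.6635,0.9618]]))}
def proj(n,p):
    fx,fy,cx,cy,E=K[n];c=E[:,:3]@p+E[:,3];return np.array([fx*c[0]/c[2]+cx,fy*c[1]/c[2]+cy])
def pt(q,l):
    x,y,a=q[:3];c,s=np.cos(a),np.sin(a);return np.array([x+c*l[0]-s*l[1],y+s*l[0]+c*l[1],l[2]])
R0=np.arctan2(.003,.249)
def knob(q,th): # local
    r=.249;a=R0+th;return [.099-r*np.cos(a),0,.058+r*np.sin(a)]
def post(phi,z=.09,r=.08): return [-.02+r*np.cos(1.5+phi),.15+r*np.sin(1.5+phi),z]
E
python3 - <<'E'
from h import *
T=lambda u,v:np.array([(u+.5)/6-.5+150,(v+.5)/6-.5+125])
S=lambda u,v:np.array([(u+.5)/5-.5+140,(v+.5)/5-.5+140])
def items(q):
    L=lambda l:pt(q,l)
    return [("top",L(knob(q,q[3])),T(490,480)),("scene",L(knob(q,q[3])),S(407,320)),
    ("top",L(post(0,.108)),T(68,317)),("scene",L(post(0,.108)),S(166,47)),("scene",L(post(0,.06)),S(174,114)),("top",L([-.02,.15,.044]),T(222,326)),
    ("scene",L([-.1,.105,0]),S(300,302)),("scene",L([-.1,-.105,0]),S(600,380))]
f=lambda q:np.concatenate([proj(n,p)-m for n,p,m in items(q)])
r=least_squares(f,[.7,-.15,.1,.05],loss="soft_l1");q=r.x
print(q.round(4));print(f(q).reshape(-1,2).round(2).tolist())
for th in(q[3],.785):print("knob",pt(q,knob(q,th)).round(4))
for p in(0,.6):print("post",pt(q,post(p)).round(4))
print("pivot",pt(q,[-.02,.15,.09]).round(3))
fx,fy,cx,cy,E=K["top"]
for nm,uv in(("lemon",T(72,490)),):
    g=least_squares(lambda v:proj("top",np.array([v[0],v[1],.028]))-uv,[.5,0]).x;print(nm,g)
E
```

```text
[ 0.6152 -0.0556  0.1763  0.0013]
[[0.93, -0.89], [-0.12, 0.05], [0.81, -0.46], [-0.8, 0.81], [-0.61, -0.74], [0.54, -1.25], [-1.74, -0.02], [-0.06, 0.49]]
knob [ 0.4675 -0.0819  0.0613]
knob [ 0.5413 -0.0688  0.2361]
post [0.5608 0.1681 0.09  ]
post [0.5173 0.1494 0.09  ]
pivot [0.569 0.089 0.09 ]
lemon [0.46375192 0.18559652]
```

```bash
cat >> h.py <<'E'
from scipy.spatial.transform import Rotation as Ro
Q=np.array([.6152,-.0556,.1763])
def orient(yaw,tilt):
    """tool y at yaw from world y; fingers down, tilted forward by tilt (about tool y)"""
    R=Ro.from_euler('z',yaw)*Ro.from_matrix(np.diag([-1,1,-1.]))
    return R*Ro.from_rotvec([0,-tilt,0])
def plan(grasp,R):
    from plant import state
    s=state();p=np.array(s["eef_pos"]);C=Ro.from_quat(s["eef_rot"])
    w=(C.inv()*R).as_rotvec()
    g=np.array(grasp)-R.apply([0,0,.155])
    print("twist/180:",(w/np.pi).round(4),"deg",np.degrees(np.linalg.norm(w)).round(1),
     "then lin(target axes)/.6:",(R.inv().apply(g-p)/.6).round(4),"dist",np.linalg.norm(g-p).round(3),"lin(now axes)/.6",(C.inv().apply(g-p)/.6).round(4))
    print("now grasp",(p+C.apply([0,0,.155])).round(4),"F",np.round(s["force"],1),"w",round(s["gripper_width"],4),"t",s["time"],"q",np.round(s["qpos"],2))
E
python3 - <<'E'
from plant import *
from h import *
import cv2
# red post & knob refinement
red={}
for n in("top","scene"):
    i=grab_frame(n)["img"].astype(int)
    m=((i[:,:,0]>110)&(i[:,:,1]<75)&(i[:,:,2]<85)).astype('uint8')
    v,u=np.nonzero(m)
    ex=proj(n,np.array([.5608,.1681,.09]));k=np.hypot(u-ex[0],v-ex[1])<15
    print(n,ex.round(1),"red",u[k].min(),u[k].max(),v[k].min(),v[k].max(),u[k].mean().round(2),v[k].mean().round(2),k.sum());red[n]=np.array([u[k].mean(),v[k].mean()])
r=least_squares(lambda p:np.r_[proj("top",p)-red["top"],proj("scene",p)-red["scene"]],[.56,.168,.085]);print(r.x,r.fun)
T=lambda u,v:np.array([(u+.5)/6-.5+150,(v+.5)/6-.5+125]);S=lambda u,v:np.array([(u+.5)/5-.5+140,(v+.5)/5-.5+140])
r=least_squares(lambda p:np.r_[proj("top",p)-T(490,480),proj("scene",p)-S(407,320)],[.47,-.08,.06]);print("knob",r.x,r.fun)
plan([.4665,-.082,.17],orient(.176,np.radians(30)))
E
```

```text
top [162.9 177.8] red 160 163 176 179 161.42 177.25 12
scene [172.7 154.3] red 170 175 148 162 172.95 154.82 40
[0.56569073 0.17407879 0.08255476] [ 0.40791029 -0.35022153 -0.48186205  0.03312322]
knob [ 0.46604398 -0.08102404  0.06204281] [ 0.66481316 -0.50334737 -0.66792025  0.05533212]
twist/180: [-0.0465 -0.1624 -0.1727] deg 43.5 then lin(target axes)/.6: [ 0.048  -1.1908  0.1649] dist 0.722 lin(now axes)/.6 [-0.663  -0.9899  0.1675]
now grasp [0.2409 0.6035 0.2493] F [-0.8 -0.1  0.6] w 0.0851 t 0.3 q [-0.93  0.5  -0.43  1.55  0.22  1.14 -0.21]
```

```bash
python3 -m inch '{"fingers":[1,1,1,1,1,1,1,1,1,1,1,1],"linear":[[0,0,0],[0,0,0],[0,0,0],[0,0,0],[0,0,0],[0,0,0],[0,-0.07,0],[0,-0.07,0],[0,-0.07,0],[0,-0.07,0],[0,-0.07,0],[0,-0.07,0]],"twist":[[-0.0078,-0.0271,-0.0288],[-0.0078,-0.0271,-0.0288],[-0.0078,-0.0271,-0.0288],[-0.0078,-0.0271,-0.0288],[-0.0078,-0.0271,-0.0288],[-0.0078,-0.0271,-0.0288],[0,0,0],[0,0,0],[0,0,0],[0,0,0],[0,0,0],[0,0,0]]}' 40; python3 -c "
from h import *
plan([.4665,-.082,.17],orient(.176,np.radians(30)))"
```

```text
time: 1.5
eef_pos: [0.2852, 0.3539, 0.4045]
eef_rot: [-0.085, 0.962, 0.024, 0.258]
force: [-0.1, -1.1, -0.4]
gripper_width: 0.0855
grip_force: 0.0
twist/180: [ 0.0005  0.0005 -0.0001] deg 0.1 then lin(target axes)/.6: [ 0.0479 -0.7682  0.1652] dist 0.472 lin(now axes)/.6 [ 0.0479 -0.7684  0.164 ]
now grasp [0.3617 0.3677 0.2703] F [-0.1 -1.1 -0.4] w 0.0855 t 1.5 q [-0.84  0.04 -0.29  2.19  0.69  0.71  0.14]
```

```bash
python3 -m inch '{"fingers":[1,1,1,1,1,1,1,1,1,1,1,1],"linear":[[0.004,-0.064,0.0137],[0.004,-0.064,0.0137],[0.004,-0.064,0.0137],[0.004,-0.064,0.0137],[0.004,-0.064,0.0137],[0.004,-0.064,0.0137],[0.004,-0.064,0.0137],[0.004,-0.064,0.0137],[0.004,-0.064,0.0137],[0.004,-0.064,0.0137],[0.004,-0.064,0.0137],[0.004,-0.064,0.0137]],"twist":[[0,0,0],[0,0,0],[0,0,0],[0,0,0],[0,0,0],[0,0,0],[0,0,0],[0,0,0],[0,0,0],[0,0,0],[0,0,0],[0,0,0]]}'; python3 -c "
from h import *
plan([.4665,-.082,.062],orient(.176,np.radians(30)))"
```

```text
time: 2.7
eef_pos: [0.3546, 0.102, 0.3587]
eef_rot: [-0.089, 0.967, 0.028, 0.237]
force: [0.0, -0.8, -0.2]
gripper_width: 0.0854
grip_force: 0.0
twist/180: [ 0.005  -0.0133  0.0009] deg 2.6 then lin(target axes)/.6: [ 0.1348 -0.3347  0.2349] dist 0.258 lin(now axes)/.6 [ 0.1259 -0.338   0.2351]
now grasp [0.4249 0.117  0.2214] F [ 0.  -0.8 -0.2] w 0.0854 t 2.7 q [ 0.77 -0.17 -1.05  2.42 -0.3   0.33  1.7 ]
```

```bash
python3 -c "
from h import *
plan([.4665,-.082,.16],orient(.176,np.radians(20)))"
```

```text
twist/180: [0.0049 0.0423 0.0013] deg 7.7 then lin(target axes)/.6: [-0.0088 -0.3347  0.0974] dist 0.209 lin(now axes)/.6 [ 0.0052 -0.3361  0.0924]
now grasp [0.4249 0.117  0.2214] F [ 0.  -0.8 -0.2] w 0.0854 t 2.7 q [ 0.77 -0.17 -1.05  2.42 -0.3   0.33  1.7 ]
```

```bash
python3 -m inch '{"fingers":[1,1,1,1,1,1,1,1,1,1],"linear":[[0,0,0],[0,0,0],[-0.001,-0.042,0.0122],[-0.001,-0.042,0.0122],[-0.001,-0.042,0.0122],[-0.001,-0.042,0.0122],[-0.001,-0.042,0.0122],[-0.001,-0.042,0.0122],[-0.001,-0.042,0.0122],[-0.001,-0.042,0.0122]],"twist":[[0.0025,0.021,0.0006],[0.0025,0.021,0.0006],[0,0,0],[0,0,0],[0,0,0],[0,0,0],[0,0,0],[0,0,0],[0,0,0],[0,0,0]]}'; python3 -c "
from h import *
plan([.4665,-.082,.062],orient(.176,np.radians(20)))"
```

```text
time: 3.7
eef_pos: [0.4138, -0.0931, 0.3047]
eef_rot: [-0.086, 0.981, 0.015, 0.173]
force: [0.1, 0.0, 0.2]
gripper_width: 0.0856
grip_force: 0.0
twist/180: [ 0.0001 -0.0001 -0.0005] deg 0.1 then lin(target axes)/.6: [0.054  0.0028 0.1524] dist 0.097 lin(now axes)/.6 [0.054  0.0027 0.1524]
now grasp [ 0.466  -0.0838  0.159 ] F [0.1 0.  0.2] w 0.0856 t 3.7 q [ 1.06  0.24 -0.91  2.3   0.19  0.37  1.77]
```

```bash
python3 -m inch '{"fingers":[1,1,1,1,1,1,1,1],"linear":[[0.009,0.0004,0.0254],[0.009,0.0004,0.0254],[0.009,0.0004,0.0254],[0.009,0.0004,0.0254],[0.009,0.0004,0.0254],[0.009,0.0004,0.0254],[0,0,0],[0,0,0]],"twist":[[0,0,0],[0,0,0],[0,0,0],[0,0,0],[0,0,0],[0,0,0],[0,0,0],[0,0,0]]}'; python3 - <<'E'
from h import *
from plant import *
import cv2
plan([.4665,-.082,.062],orient(.176,np.radians(20)))
t=grab_frame("top")["img"];s=grab_frame("scene")["img"]
a=cv2.resize(t[150:225,170:270],(400,300),interpolation=cv2.INTER_CUBIC)
b=cv2.resize(s[140:240,140:290],(600,400),interpolation=cv2.INTER_CUBIC)[:300,:400]
b=cv2.resize(s[170:230,180:260],(400,300),interpolation=cv2.INTER_CUBIC)
cv2.imwrite("pics/g1.png",np.hstack([a,b])[:,:,::-1])
E
```

```text
time: 4.5
eef_pos: [0.4132, -0.0912, 0.2192]
eef_rot: [-0.086, 0.982, 0.015, 0.17]
force: [-0.4, -0.9, 0.2]
gripper_width: 0.0852
grip_force: 0.0
twist/180: [-0.0002 -0.0021 -0.0005] deg 0.4 then lin(target axes)/.6: [ 0.0049 -0.0005  0.0187] dist 0.012 lin(now axes)/.6 [ 0.0048 -0.0005  0.0187]
now grasp [ 0.4644 -0.0822  0.0732] F [-0.4 -0.9  0.2] w 0.0852 t 4.5 q [ 0.84  0.44 -0.71  2.35  0.87  0.19  1.13]
```

View pics/g1.png

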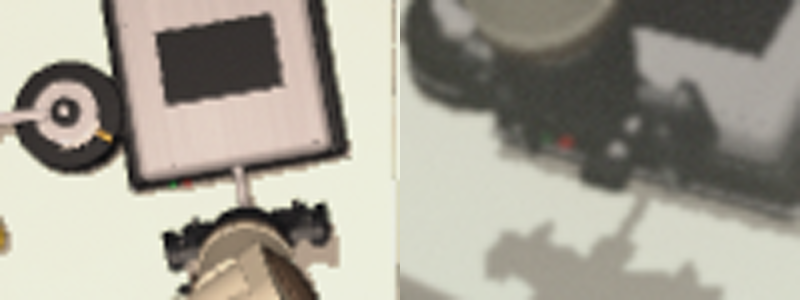

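The picture shows the open fingers either side of the knob (left view, about (245,225)). They sit about 11 mm high because joint 6 is at its lower limit, so I'll use less tilt.

```bash
python3 -c "
from h import *
plan([.4665,-.082,.074],orient(.176,np.radians(12)))
plan([.4665,-.082,.061],orient(.176,np.radians(12)))"
```

```text
twist/180: [-0.0006  0.0426 -0.0007] deg 7.7 then lin(target axes)/.6: [-0.0374 -0.0001 -0.0022] dist 0.022 lin(now axes)/.6 [-0.0374  0.      0.0028]
now grasp [ 0.4648 -0.0826  0.0737] F [-0.4 -0.9  1.1] w 0.085 t 4.6 q [ 0.84  0.43 -0.71  2.35  0.87  0.19  1.13]
twist/180: [-0.0006  0.0426 -0.0007] deg 7.7 then lin(target axes)/.6: [-0.0329 -0.0001  0.019 ] dist 0.023 lin(now axes)/.6 [-0.0301  0.      0.0232]
now grasp [ 0.4648 -0.0826  0.0737] F [-0.4 -0.9  1.1] w 0.085 t 4.6 q [ 0.84  0.43 -0.71  2.35  0.87  0.19  1.13]
```

```bash
python3 -m inch '{"fingers":[1,1,1,1,1,1,1,1],"linear":[[-0.0094,0,0],[-0.0094,0,0],[-0.0094,0,0],[-0.0094,0,0],[0.0015,0,0.007],[0.0015,0,0.007],[0.0015,0,0.007],[0,0,0]],"twist":[[0,0.0106,0],[0,0.0106,0],[0,0.0106,0],[0,0.0106,0],[0,0,0],[0,0,0],[0,0,0],[0,0,0]]}'; python3 -c "
from h import *
plan([.4665,-.082,.061],orient(.176,np.radians(12)))"
```

```text
time: 5.4
eef_pos: [0.4335, -0.0875, 0.212]
eef_rot: [-0.087, 0.991, 0.009, 0.103]
force: [-0.8, 0.2, -0.3]
gripper_width: 0.0851
grip_force: 0.0
twist/180: [-0.0003 -0.0005 -0.0004] deg 0.1 then lin(target axes)/.6: [-0.0022 -0.0006 -0.0006] dist 0.001 lin(now axes)/.6 [-0.0022 -0.0006 -0.0006]
now grasp [ 0.465  -0.0821  0.0603] F [-0.8  0.2 -0.3] w 0.0851 t 5.4 q [ 0.84  0.52 -0.78  2.26  0.81  0.41  1.18]
```

Reached the knob. Closing now with a moderate grip.

```bash
python3 -m inch '{"fingers":[-1,-1,-1,-1,-1,-1,-1,-1,-1,-1],"linear":[[0,0,0],[0,0,0],[0,0,0],[0,0,0],[0,0,0],[0,0,0],[0,0,0],[0,0,0],[0,0,0],[0,0,0]],"twist":[[0,0,0],[0,0,0],[0,0,0],[0,0,0],[0,0,0],[0,0,0],[0,0,0],[0,0,0],[0,0,0],[0,0,0]]}' 50; python3 -c "
from h import *
q=list(Q)
# lift rows: knob arc th in steps, tilt 12->28deg
p0=np.array(pt(q,knob(q,0)));
N=18;pp=None
for k in range(N+1):
    th=.80*k/N;R=orient(.176,np.radians(12+14*k/N));g=np.array(pt(q,knob(q,th)))-R.apply([0,0,.155])
    if k: print(k,(Rp.inv().apply(g-pp)/.6).round(4))
    pp,Rp=g,R
print(14/N/180)
plan([.4665,-.082,.061],orient(.176,np.radians(12)))"
```

```text
time: 6.4
eef_pos: [0.4342, -0.0865, 0.2127]
eef_rot: [-0.087, 0.991, 0.009, 0.104]
force: [-1.8, 5.0, 1.0]
gripper_width: 0.025
grip_force: 54.1
1 [-0.0009  0.     -0.0179]
2 [-0.002   0.     -0.0176]
3 [-0.003   0.     -0.0172]
4 [-0.004   0.     -0.0168]
5 [-0.0049  0.     -0.0164]
6 [-0.0059  0.     -0.0159]
7 [-0.0068  0.     -0.0153]
8 [-0.0077  0.     -0.0147]
9 [-0.0085  0.     -0.014 ]
10 [-0.0093  0.     -0.0133]
11 [-0.01    0.     -0.0125]
12 [-0.0107  0.     -0.0117]
13 [-0.0114  0.     -0.0109]
14 [-0.012  0.    -0.01 ]
15 [-0.0125  0.     -0.0091]
16 [-0.013   0.     -0.0081]
17 [-0.0135  0.     -0.0071]
18 [-0.0139  0.     -0.0061]
0.004320987654320988
twist/180: [ 0.0001  0.     -0.0004] deg 0.1 then lin(target axes)/.6: [-0.0006 -0.0021  0.0003] dist 0.001 lin(now axes)/.6 [-0.0006 -0.0021  0.0003]
now grasp [ 0.4659 -0.0808  0.0611] F [-1.8  5.   1. ] w 0.025 t 6.4 q [ 0.85  0.52 -0.79  2.26  0.81  0.41  1.18]
```

```bash
python3 -m inch '{"fingers":[-1,-1,-1,-1,-1,-1,-1,-1,-1],"linear":[[-0.001,0,-0.018],[-0.002,0,-0.0175],[-0.003,0,-0.017],[-0.004,0,-0.017],[-0.005,0,-0.0165],[-0.006,0,-0.016],[-0.007,0,-0.0155],[-0.0075,0,-0.0145],[-0.0085,0,-0.014]],"twist":[[0,-0.0043,0],[0,-0.0043,0],[0,-0.0043,0],[0,-0.0043,0],[0,-0.0043,0],[0,-0.0043,0],[0,-0.0043,0],[0,-0.0043,0],[0,-0.0043,0]]}'; python3 -c "
from h import *
q=list(Q)
plan(pt(q,knob(q,.4)),orient(.176,np.radians(19)))"
```

```text
time: 7.3
eef_pos: [0.4365, -0.0862, 0.3044]
eef_rot: [-0.086, 0.983, 0.015, 0.164]
force: [5.8, 4.2, -10.8]
gripper_width: 0.0248
grip_force: 49.8
twist/180: [ 0.0001 -0.0004 -0.0004] deg 0.1 then lin(target axes)/.6: [-0.0025 -0.0019  0.0011] dist 0.002 lin(now axes)/.6 [-0.0025 -0.0019  0.0011]
now grasp [ 0.486  -0.0774  0.1578] F [  5.8   4.2 -10.8] w 0.0248 t 7.3 q [ 1.17  0.37 -1.12  2.25  0.55  0.45  1.41]
```

```bash
python3 -m inch '{"fingers":[-1,-1,-1,-1,-1,-1,-1,-1,-1],"linear":[[-0.0095,0,-0.0133],[-0.010,0,-0.0125],[-0.011,0,-0.0117],[-0.0115,0,-0.011],[-0.012,0,-0.010],[-0.0125,0,-0.009],[-0.013,0,-0.008],[-0.0135,0,-0.007],[-0.014,0,-0.006]],"twist":[[0,-0.0043,0],[0,-0.0043,0],[0,-0.0043,0],[0,-0.0043,0],[0,-0.0043,0],[0,-0.0043,0],[0,-0.0043,0],[0,-0.0043,0],[0,-0.0043,0]]}'; python3 - <<'E'
from h import *
from plant import *
import cv2
q=list(Q)
plan(pt(q,knob(q,.785)),orient(.176,np.radians(26)))
g=np.array(state()["eef_pos"])+Ro.from_quat(state()["eef_rot"]).apply([0,0,.155])
h=np.array(pt(q,[.099,0,.058]));d=g-h;r=d[:2]@[np.cos(q[2]),np.sin(q[2])]
print("lid est",np.arctan2(d[2],-r)-R0,"radius",np.hypot(d[2],r))
s=grab_frame("scene")["img"]
cv2.imwrite("pics/l1.png",cv2.resize(s[80:240,120:320],(750,600),interpolation=cv2.INTER_CUBIC)[:,:,::-1])
E
```

```text
time: 8.2
eef_pos: [0.4753, -0.0797, 0.3778]
eef_rot: [-0.085, 0.971, 0.019, 0.222]
force: [-4.9, 2.9, -5.6]
gripper_width: 0.0248
grip_force: 49.3
twist/180: [-0.0004 -0.0016 -0.0003] deg 0.3 then lin(target axes)/.6: [ 0.0032 -0.0013  0.0029] dist 0.003 lin(now axes)/.6 [ 0.0032 -0.0013  0.0029]
now grasp [ 0.5415 -0.0682  0.2382] F [-4.9  2.9 -5.6] w 0.0248 t 8.2 q [ 1.33  0.32 -1.31  2.15  0.42  0.49  1.51]
lid est 0.7915517106022528 radius 0.2503010711413166
```

View pics/l1.png

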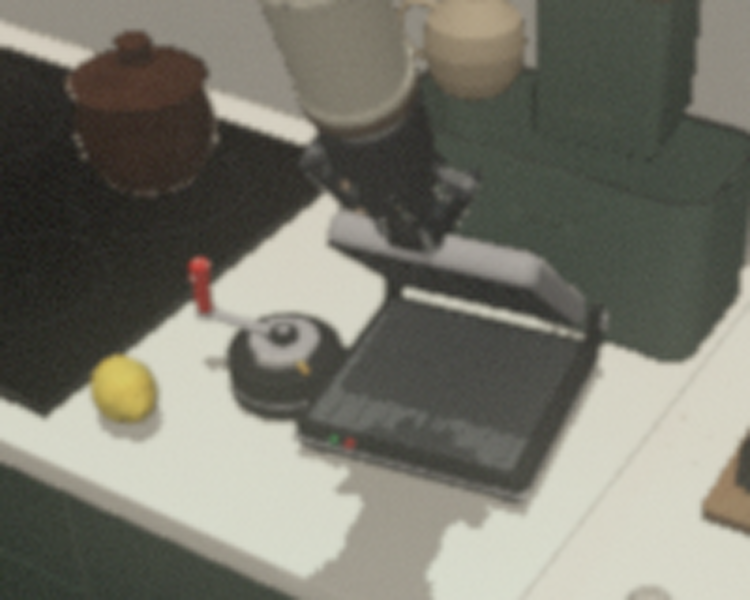

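The picture shows the lid at about 45° with the knob still between the fingers (410,230). The lemon (123,388) and the lever post (200,285) haven't been touched. I'll let go and back off.

```bash
python3 -m inch '{"fingers":[1,1,1,1,1,1,1,1,1,1,1,1],"linear":[[0,0,0],[0,0,0],[0,0,0],[0,0,0],[0,0,0],[0,0,0],[0,0,0],[0,0,-0.02],[0,0,-0.04],[0,0,-0.05],[0,0,-0.05],[0,0,-0.04]],"twist":[[0,0,0],[0,0,0],[0,0,0],[0,0,0],[0,0,0],[0,0,0],[0,0,0],[0,0,0],[0,0,0],[0,0,0],[0,0,0],[0,0,0]]}'; python3 - <<'E'
from h import *
from plant import *
import cv2
plan([.5,0,.4],orient(.176,0))
a=grab_frame("top")["img"];b=grab_frame("scene")["img"]
cv2.imwrite("pics/l2.png",np.hstack([cv2.resize(x,(400,300),interpolation=cv2.INTER_CUBIC) for x in (a[75:225,100:300],b[90:240,120:320])])[:,:,::-1])
E
```

```text
time: 9.45
eef_pos: [0.4349, -0.0914, 0.4374]
eef_rot: [-0.079, 0.978, 0.016, 0.19]
force: [-1.0, -0.1, -0.4]
gripper_width: 0.0851
grip_force: 0.0
twist/180: [-0.0003  0.1221 -0.0045] deg 22.0 then lin(target axes)/.6: [-0.1335  0.131  -0.1959] dist 0.163 lin(now axes)/.6 [-0.1953  0.1332 -0.1322]
now grasp [ 0.4921 -0.0818  0.2937] F [-1.  -0.1 -0.4] w 0.0851 t 9.45 q [ 1.64 -0.08 -1.35  2.13 -0.36  0.71  2.25]
```

View pics/l2.png

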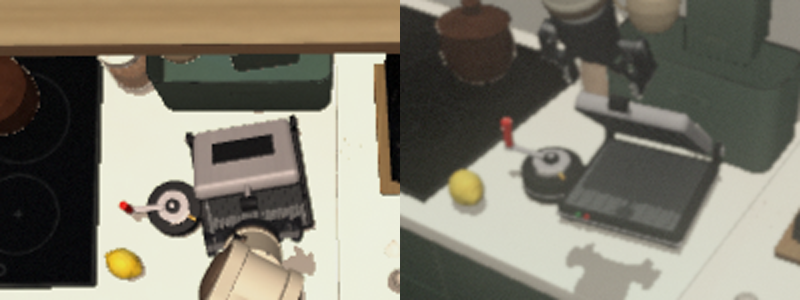

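The picture shows the lid standing half open with the gripper clear of it (knob in the right view at (620,103)). The lemon and the post are where they were. Next I'll straighten the tool and go over to the lever.

```bash
python3 -m inch '{"fingers":[1,1,1,1,1,1,1,1,1,1],"linear":[[0,0,0],[0,0,0],[0,0,0],[0,0,0],[0,0.07,0],[0,0.07,0],[0,0.07,0],[0,0.07,0],[0,0.07,0],[0,0.07,0]],"twist":[[0,0.0305,0],[0,0.0305,0],[0,0.0305,0],[0,0.0305,0],[0,0,0.005],[0,0,0.005],[0,0,0.005],[0,0,0.005],[0,0,0],[0,0,0]]}'; python3 -c "
from h import *
q=list(Q)
print(proj('scene',np.array(pt(q,knob(q,.785)))), 'seen 230,141.5')
plan([.563,.171,.20],orient(.105,0))"
```

```text
time: 10.55
eef_pos: [0.4031, 0.1609, 0.4374]
eef_rot: [-0.05, 0.999, 0.004, 0.013]
force: [1.1, 0.4, -0.3]
gripper_width: 0.085
grip_force: 0.0
[228.80682115 140.88189247] seen 230,141.5
twist/180: [ 0.0022  0.0086 -0.0015] deg 1.6 then lin(target axes)/.6: [-0.2668 -0.0112  0.1373] dist 0.18 lin(now axes)/.6 [-0.263  -0.0109  0.1444]
now grasp [0.4072 0.1624 0.2824] F [ 1.1  0.4 -0.3] w 0.085 t 10.55 q [ 0.81  0.2  -1.35  2.02  0.23  1.07  1.02]
```

```bash
python3 -m inch '{"fingers":[1,1,1,1,1,1,1,1],"linear":[[0,0,0],[-0.053,-0.0022,0.027],[-0.053,-0.0022,0.027],[-0.053,-0.0022,0.027],[-0.053,-0.0022,0.027],[-0.053,-0.0022,0.027],[0,0,0],[0,0,0]],"twist":[[0.0022,0.0086,-0.0015],[0,0,0],[0,0,0],[0,0,0],[0,0,0],[0,0,0],[0,0,0],[0,0,0]]}'; python3 - <<'E'
from h import *
from plant import *
import cv2
plan([.563,.171,.092],orient(.105,0))
a=grab_frame("top")["img"];b=grab_frame("scene")["img"]
cv2.imwrite("pics/p1.png",np.hstack([cv2.resize(x,(400,300),interpolation=cv2.INTER_CUBIC) for x in (a[140:215,130:230],b[110:185,130:230])])[:,:,::-1])
E
```

```text
time: 11.35
eef_pos: [0.5616, 0.1709, 0.3539]
eef_rot: [-0.053, 0.999, 0.001, -0.002]
force: [-0.3, -0.2, 0.5]
gripper_width: 0.0852
grip_force: 0.0
twist/180: [ 0.0008 -0.0015  0.0004] deg 0.3 then lin(target axes)/.6: [-2.300e-03 -1.000e-04  1.781e-01] dist 0.107 lin(now axes)/.6 [-0.0031 -0.0005  0.1781]
now grasp [0.5609 0.1712 0.1989] F [-0.3 -0.2  0.5] w 0.0852 t 11.35 q [ 0.4   0.63 -1.02  1.75  0.59  1.11  0.86]
```

View pics/p1.png

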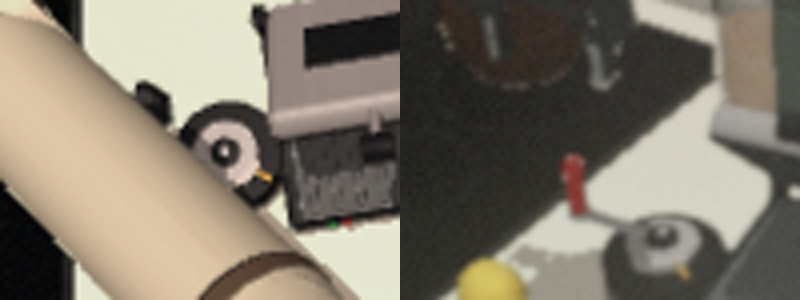

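The post still stands at its start, in the right view at (573,185). The fingers are straight above it, at about (490,40) and (600,70). Going down and closing.

```bash
python3 -m inch '{"fingers":[1,1,1,1,1,1],"linear":[[-0.0005,0,0.035],[-0.0005,0,0.035],[-0.0005,0,0.035],[-0.0005,0,0.035],[-0.0005,0,0.037],[0,0,0]],"twist":[[0,0,0],[0,0,0],[0,0,0],[0,0,0],[0,0,0],[0,0,0]]}'; python3 -m inch '{"fingers":[-1,-1,-1,-1,-1,-1,-1,-1,-1,-1],"linear":[[0,0,0],[0,0,0],[0,0,0],[0,0,0],[0,0,0],[0,0,0],[0,0,0],[0,0,0],[0,0,0],[0,0,0]],"twist":[[0,0,0],[0,0,0],[0,0,0],[0,0,0],[0,0,0],[0,0,0],[0,0,0],[0,0,0],[0,0,0],[0,0,0]]}' 60
python3 - <<'E'
from h import *
from plant import *
import cv2
plan([.563,.171,.092],orient(.105,0))
b=grab_frame("scene")["img"]
cv2.imwrite("pics/p2.png",cv2.resize(b[110:185,130:230],(600,450),interpolation=cv2.INTER_CUBIC)[:,:,::-1])
E
```

```text
time: 12.05
eef_pos: [0.561, 0.1698, 0.2487]
eef_rot: [-0.054, 0.999, -0.0, -0.003]
force: [0.4, -0.0, -0.2]
gripper_width: 0.0855
grip_force: 0.0
time: 13.05
eef_pos: [0.5632, 0.1689, 0.2515]
eef_rot: [-0.053, 0.999, -0.001, -0.001]
force: [-1.1, -4.7, 7.2]
gripper_width: 0.0138
grip_force: 58.3
twist/180: [-0.0008 -0.0005  0.0001] deg 0.2 then lin(target axes)/.6: [-0.0001  0.0035  0.0075] dist 0.005 lin(now axes)/.6 [-0.0001  0.0035  0.0075]
now grasp [0.5629 0.1685 0.0965] F [-1.1 -4.7  7.2] w 0.0138 t 13.05 q [ 0.32  0.75 -0.91  1.81  0.72  0.95  0.77]
```

View pics/p2.png

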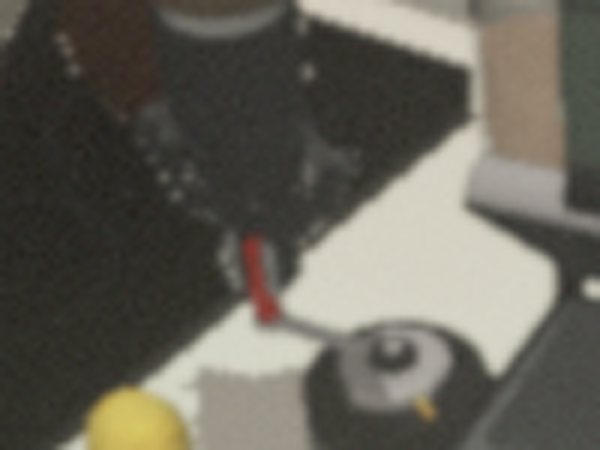

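The picture shows the red post pinched between the pads, at about (257,280). The measured grip point lies within 1.6° and 0.3 mm of the fitted lever circle. Now I'll pull the first click's worth along that circle.

```bash
cat >> h.py <<'E'
def lev():
    from plant import state
    s=state();g=np.array(s["eef_pos"])+Ro.from_quat(s["eef_rot"]).apply([0,0,.155])
    a0=Q[2]+1.5;c=np.array([.5629,.1685])-.08*np.array([np.cos(a0),np.sin(a0)])
    d=g[:2]-c;ph=np.arctan2(d[1],d[0])-a0;F=np.array(s["force"]);a=a0+ph
    ty=Ro.from_quat(s["eef_rot"]).apply([0,1,0])
    print("phi",ph.round(3),"r",np.hypot(*d).round(4),"tool phi",(np.arctan2(ty[1],ty[0])-a0).round(3),"Ftan",(F[:2]@[-np.sin(a),np.cos(a)]).round(1),"Frad",(F[:2]@[np.cos(a),np.sin(a)]).round(1),"z",g[2].round(4),"w",round(s["gripper_width"],4),"t",s["time"])
E
Z='"twist"'; python3 -c "from h import *;lev()"
python3 -m inch '{"fingers":[-1,-1,-1],"linear":[[0.0044,-0.0001,0],[0.0044,-0.0001,0],[0.0044,-0.0001,0]],"twist":[[0,0,-0.0106],[0,0,-0.0106],[0,0,-0.0106]]}' >/dev/null; python3 -c "from h import *;lev()"
python3 -m inch '{"fingers":[-1,-1,-1,-1],"linear":[[0.0044,-0.0001,0],[0.0044,-0.0001,0],[0.0044,-0.0001,0],[0,0,0]],"twist":[[0,0,-0.0106],[0,0,-0.0106],[0,0,-0.0106],[0,0,0]]}' >/dev/null; python3 -c "from h import *;lev()"
```

```text
phi -0.001 r 0.08 tool phi -0.0 Ftan 1.8 Frad -4.6 z 0.0965 w 0.0143 t 13.1
phi 0.081 r 0.0802 tool phi 0.101 Ftan -3.0 Frad -7.0 z 0.0966 w 0.0144 t 13.4
phi 0.193 r 0.0805 tool phi 0.202 Ftan 0.7 Frad -5.2 z 0.0965 w 0.0145 t 13.8
```

```bash

python3 -m inch '{"fingers":[-1,-1,-1],"linear":[[0.0045,-0.0002,0],[0.0045,-0.0002,0],[0.0044,-0.0001,0]],"twist":[[0,0,-0.0106],[0,0,-0.0106],[0,0,-0.0106]]}' >/dev/null; python3 -c "from h import *;lev()"
python3 -m inch '{"fingers":[-1,-1,-1,-1],"linear":[[0.0044,-0.0001,0],[0.0044,-0.0001,0],[0.0044,-0.0001,0],[0,0,0]],"twist":[[0,0,-0.0106],[0,0,-0.0106],[0,0,-0.0106],[0,0,0]]}' >/dev/null; python3 -c "from h import *;lev()"
```

```text
phi 0.29 r 0.0808 tool phi 0.302 Ftan 0.6 Frad -3.2 z 0.0965 w 0.0143 t 14.1
phi 0.39 r 0.081 tool phi 0.402 Ftan 0.6 Frad -3.0 z 0.0965 w 0.0141 t 14.5
```

```bash

python3 -m inch '{"fingers":[-1,-1,-1],"linear":[[0.0044,-0.0001,0],[0.0044,-0.0001,0],[0.0044,-0.0001,0]],"twist":[[0,0,-0.0106],[0,0,-0.0106],[0,0,-0.0106]]}' >/dev/null; python3 -c "from h import *;lev()"
python3 -m inch '{"fingers":[-1,-1,-1,-1,-1],"linear":[[0.0044,-0.0001,0],[0.0044,-0.0001,0],[0.004,-0.0001,0],[0,0,0],[0,0,0]],"twist":[[0,0,-0.0106],[0,0,-0.0106],[0,0,-0.0096],[0,0,0],[0,0,0]]}' >/dev/null; python3 -c "from h import *;lev()"
```

```text
phi 0.485 r 0.0812 tool phi 0.503 Ftan 2.6 Frad -3.8 z 0.0965 w 0.0141 t 14.8
phi 0.582 r 0.0814 tool phi 0.599 Ftan 1.2 Frad -2.0 z 0.0965 w 0.0143 t 15.3
```

```bash

python3 -m inch '{"fingers":[-1,-1,-1],"linear":[[0.0012,-0.0004,0],[0.0012,-0.0004,0],[0,0,0]],"twist":[[0,0,0],[0,0,0],[0,0,0]]}' >/dev/null
python3 - <<'E'
from h import *
from plant import *
import cv2
lev()
i=grab_frame("scene")["img"];I=i.astype(int)
v,u=np.nonzero((I[:,:,0]>90)&(I[:,:,0]>1.7*I[:,:,1])&(I[:,:,0]>1.7*I[:,:,2]))
for ph in(0,.4,.6,.8):print(ph,"foot",proj("scene",np.array(pt(Q,post(ph,.06)))).round(1),"top",proj("scene",np.array(pt(Q,post(ph,.108)))).round(1))
e=proj("scene",np.array(pt(Q,post(.6,.075))));k=np.hypot(u-e[0],v-e[1])<18
for r in sorted(set(v[k])):print(r,u[k&(v==r)].tolist())
c=cv2.resize(i[120:195,150:250],(800,600),interpolation=cv2.INTER_CUBIC)
cv2.imwrite("pics/f1.png",c[:,:,::-1])
E
```

```text
phi 0.587 r 0.0814 tool phi 0.599 Ftan -1.5 Frad -0.2 z 0.0966 w 0.0142 t 15.6
0 foot [173.8 161.7] top [172.  149.8]
0.4 foot [170.3 167.3] top [168.4 155.4]
0.6 foot [169.9 170.3] top [168.  158.4]
0.8 foot [170.5 173.3] top [168.6 161.3]
158 [167, 168, 169]
159 [167, 168, 169, 170]
160 [167, 168, 169, 170]
161 [167, 168, 169, 170]
162 [167, 168, 169, 170]
163 [168, 169, 170]
164 [168, 169, 170]
165 [168, 169, 170]
166 [168, 169, 170]
167 [169, 170]
168 [169, 170, 171]
169 [169, 170, 171]
170 [169, 170, 171]
171 [170]
```

View pics/f1.png

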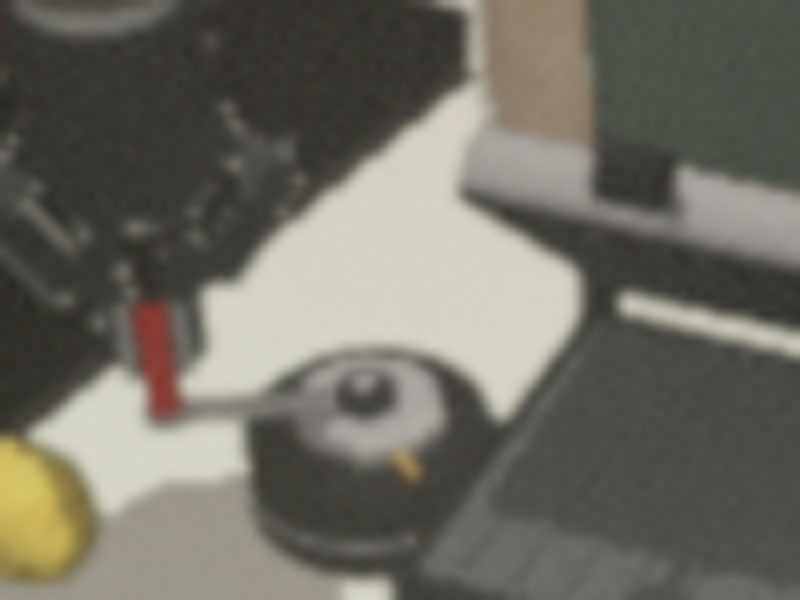

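The picture shows the post still pinched, its foot at (163,410), which matches the model at 0.6 rad. The force along the pull has turned from pulling ahead to resisting, so the lever is in the third notch. The lid is still half open and the lemon hasn't moved.

```bash
python3 -c "
from h import *
from plant import *
lev();print(finish_job())"
```

```text
phi 0.588 r 0.0814 tool phi 0.599 Ftan -1.7 Frad -0.8 z 0.0966 w 0.0139 t 15.65
the job is handed in; nothing more can be done
None
```

The lid is half open (about 45°) and released, the lever has been pulled to its third click and is still held there, and no loose thing was touched as far as the pictures showed; the job is handed in at 15.65 s.

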